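Mount a whetstone in its carrier and on the sharpening stand

TASK

Set the two-tone whetstone gently (not dropped) into the pocket of the black carrier while the carrier is on the bench and let go of it. Then take the carrier by its sides, lift it clear of the bench with the stone in it, and fit the two as one unit on the sloping sharpening stand: flat on the deck between the guides, slid down until its orange tongue is fully home under the orange lip, and let go. Leave the oil bottle, the green puck and the folded knife where they are.

Things in the scene. Friction and masses are not known exactly. Their poses are not given: they have to be found in the camera images.
- stone_center (a point): Centre of the loose whetstone, a rigid block 120 (x) x 40 (y) x 30 (z) mm, about 0.3 kg, grey upper half, terracotta lower half, lying flat on the bench; the point is 15 mm above its underside. x along its length, z up. In the carrier its upper 22 mm stand above the carrier's walls.
- carrier_center (a point): Centre of the loose carrier, a black tray 136 (x) x 58 (y) x 22 (z) mm, 0.22 kg, flat on the bench; point 11 mm above its underside. x along its length, tongue at -x, z up. Open pocket in its top, centred, 125 x 45 mm, 8 mm deep (bright floor 14 mm above the underside): the seated stone's centre is 18 mm above this point. Grip it across the 58 mm at mid-length, stone in it.
- carrier_tongue (a point): Middle of the tip of the carrier's orange tongue, which sticks out 16 mm from the tray's -x end; 30 mm wide, 7 mm thick, flush with the tray's underside. The point is 84 mm from the carrier's middle and 3.5 mm above the underside. Axes as the carrier's.
- deck: Aluminium deck of the fixed grey stand, sloping 30 degrees. Origin on its surface, under the middle of the carrier's underside when home, 85 mm above the bench. +x up the slope, y level, z the deck's outward normal. Reaches 92 mm up and down the slope, 54 mm wide. Home: carrier flat, its axes along the deck's. Lay it on 20 to 24 mm up-slope of home, then push it down: friction may hold it.
- deck_lip (a point): Middle of the lower edge of the orange lip's up-slope face, at deck x = -68 mm, 10 mm above the deck. The lip is 67 mm wide, 24 mm long down the slope, its top 18 mm above the deck; below it a tunnel 36 mm wide, 10 mm high, open at the far end, takes the tongue. Home, the tray's end face touches the lip. Axes as the deck's.
- deck_guides (a point): Midway between the tops of the upper pair of side guides (deck x = 55 mm, 12 mm above the deck). Guides: inner faces 31.5 mm, outer faces 40 mm either side of the middle; upper pair from deck x = 40 to 70 mm, lower pair from -68 to -38 mm. Between the pairs the sides are open for fingers, also below the deck's surface. Axes as the deck's.
- oil_center (a point): Centre of the small oil bottle with red cap (36 mm diameter, 85 mm high), standing; bystander.
- puck_center (a point): Centre of the green round abrasive puck (70 mm diameter, 28 mm high), lying; bystander.
- knife_center (a point): Centre of the folded pocket knife (95 x 22 x 12 mm, wood and brass), lying; bystander.
Mind the look-alikes: they are no part of the job. What is shaped like the part that bears stone_center but pink or turquoise is not meant.

How it is judged (in metres and radians):
On the way, in this order (a step that is already met when the one before it is completed fails the run):
1. the stone is lowered into the carrier's pocket while still held: within 6 mm of the centre and less than 7 mm above its seat, carrier on the bench (z of stone_center in the frame of carrier_center below 0.025 m and x of stone_center in the frame of carrier_center between -0.006 and 0.006 m and y of stone_center in the frame of carrier_center between -0.006 and 0.006 m and contact force between the fingers and stone above 0.3 N and height (world z) of carrier_center below 0.016 m and angle between carrier_center's own z axis and vertical below 0.06 rad), for 0.04 s.
2. the stone lies flat in the pocket, let go, the carrier still on the bench (x of stone_center in the frame of carrier_center between -0.005 and 0.005 m and y of stone_center in the frame of carrier_center between -0.005 and 0.005 m and z of stone_center in the frame of carrier_center between 0.015 and 0.021 m and angle between the z axis of stone_center and the z axis of carrier_center, either way round below 0.06 rad and angle between the x axis of stone_center and the x axis of carrier_center, either way round below 0.12 rad and contact force between the fingers and stone below 0.1 N and height (world z) of carrier_center below 0.016 m and angle between carrier_center's own z axis and vertical below 0.06 rad), for 0.1 s.
3. carrier and stone are lifted together, the carrier at least 40 mm clear of the bench (x of stone_center in the frame of carrier_center between -0.005 and 0.005 m and y of stone_center in the frame of carrier_center between -0.005 and 0.005 m and z of stone_center in the frame of carrier_center between 0.015 and 0.021 m and angle between the z axis of stone_center and the z axis of carrier_center, either way round below 0.06 rad and angle between the x axis of stone_center and the x axis of carrier_center, either way round below 0.12 rad and height (world z) of carrier_center above 0.051 m and contact force between the fingers and carrier above 0.5 N), for 0.1 s.
At the end, for the whole second after the job is handed in: The carrier lies flat on the stand's deck between the guides, its middle within 4.5 mm of home along the slope (tongue under the lip) and 5 mm across, height within 4 mm, turned less than 0.08 rad; the stone lies flat in its pocket, centred within 5 mm; both at rest and released (x of stone_center in the frame of carrier_center between -0.005 and 0.005 m and y of stone_center in the frame of carrier_center between -0.005 and 0.005 m and z of stone_center in the frame of carrier_center between 0.015 and 0.021 m and angle between the z axis of stone_center and the z axis of carrier_center, either way round below 0.06 rad and angle between the x axis of stone_center and the x axis of carrier_center, either way round below 0.12 rad and x of carrier_center in the frame of deck between -0.005 and 0.0045 m and y of carrier_center in the frame of deck between -0.005 and 0.005 m and z of carrier_center in the frame of deck between 0.007 and 0.0145 m and angle between the z axis of carrier_center and the z axis of deck, either way round below 0.06 rad and angle between the x axis of carrier_center and the x axis of deck, either way round below 0.08 rad and linear speed of each of carrier, stone below 0.01 m/s); the robot touches nothing.
It fails at once if the oil bottle is moved more than 25 mm or tipped (distance of oil_center from where it was at the start of the episode above 0.025 m or angle between oil_center's own z axis and vertical above 0.3 rad).
It fails at once if the green puck is moved more than 25 mm or tipped (distance of puck_center from where it was at the start of the episode above 0.025 m or angle between puck_center's own z axis and vertical above 0.3 rad).
It fails at once if the folded knife is moved more than 25 mm or tipped (distance of knife_center from where it was at the start of the episode above 0.025 m or angle between knife_center's own z axis and vertical above 0.3 rad).
It also fails if it takes over 67 s, if anything falls off the work surface, if the arm or the gripper's body presses on something with over 40 N, if the wrist force passes 120 N, or if a joint passes its speed limit or range.

ROBOT

A 6-joint arm with a two-finger parallel gripper is mounted at the origin on the work surface. World frame = base frame: x ahead of the robot, y to its left, z up, the work surface at z = 0. Lengths are in mm, angles in degrees, forces in N, time in s.
With the tool pointing down it reaches from about 275 to 825 mm from the base axis. Payload 5.2 kg.
Tool frame: the origin (TCP) lies midway between the tips of the shut fingers; the grasp point (between the pads) lies 19 mm behind it; z points along the fingers, y is the line along which they close (so a half turn about z gives the same grasp; the last joint's range is limited). The gripper opens to 93 mm and grips with 3 to 60 N. Pads are 15 mm wide; open, the fingers measure 128 mm over their backs; the gripper's body (75 mm by 188 mm) begins 65 mm behind the grasp point.
Start: joints at [63.954, 14.817, 87.949, -0, 77.235, -11.62], TCP at [137.009, 532.667, 218.653] pointing down, gripper open.
Joint ranges: [-179.93, 179.93], [-52.35, 119.4], [10.71, 147.94], [-69.91, 249.91], [12.55, 155.21], [-178.61, 178.61]. Speed limits (degrees/s): [147.25, 147.25, 180, 180, 180, 180].

INTERFACE

Orientations are given as [roll, pitch, yaw] about the fixed x, y, z axes, in that order (R = Rz(yaw) Ry(pitch) Rx(roll)).
In Python, from station import ctrl gives the robot as it stands. The module is installed in compiled form; this text tells all that it offers.
- The arm moves only by the shell command python3 -m jog 'ROWS' [FORCE]. ROWS is JSON, a list of rows, each a list of 7 numbers: the turn, a rotation vector about the world's x, y, z in rad, then the shift along the world's x, y, z in units of 50 mm (1.0 is 50 mm), then the finger opening in mm, from 0 to 93. In form: [[wx, wy, wz, x, y, z, fingers], ...]. A call has exactly 10 rows; each row is the pose to reach, as a shift and turn from the pose commanded when the call began; what a row does not reach only later rows make up. A row lasts 1/10 s, in which the tool goes at most 50 mm and 8.59 degrees, less where a joint would pass 70% of its speed; a pose out of reach is approached as far as the arm can. A call with a gripper value outside its range is refused whole. The fingers move at their own pace and stop on an object; FORCE is the grip in N (left out, the last holds). Time passes only in rows, so rows that repeat a pose let the fingers close, or fill a call up. It gives the time, the measured TCP pose, the force, the opening and the grip force at its end, in the units of the state.
- ctrl.get_obs(): the state, without advancing time (a new reading comes with each control period).
- ctrl.grab_frame(name): name is "scene" or "top" or "wrist"; returns the picture (400x640x3 uint8, red, green, blue); there is no depth.
- ctrl.camera_params(name): a dict with "fov_y" (degrees; the focal length in pixels is half the picture's height over the tangent of half this angle, whatever the lens; pixels are square), "cx", "cy" (the principal point, pixels), "k1" (the pictures are not rectified: a ray, as slopes to the right and down, at radius r is drawn at 1 + k1 r^2 times it, then the intrinsics apply), "extrinsics" (4x4, takes a point from camera to world coordinates). Camera axes: x right, y down, z forward; pixel columns grow to the right and rows downward; lengths in mm; the calibration is good to about 2 mm. A picture is of the moment at which its call begins: read the wrist's pose just before it. camera_params takes no time and is no camera call; for the wrist camera it gives the pose at the moment of the call.
- ctrl.sign_off(): hands the job in; it is judged then, once.
The state is a dict: "clock": time; "qpos": joint angles; "joint_velocities": joint speeds; "tau": joint torques, N m; "tool_pos": TCP position; "orientation": TCP orientation; "ft_force": force on the tool from outside, world axes, zero at the start; "moment": the same for the moment, N m; "finger_gap": finger opening in mm; "finger_force": force on a finger pad.
Only numpy, scipy, OpenCV 4.12 (cv2) and the standard library are available. Lean on these libraries where they do the work, as an engineer would, in place of code of your own. Each camera call takes 0.05 s, during which the arm holds its last target. There are 200 camera calls.

## Working session

There is one attempt and no reset: what is moved stays moved. The work goes in short steps, Python scripts to look and compute and a shell command to move; the robot and the scene stay as the last step left them, time stands still between calls to the robot, and variables do not carry over. Pictures are saved under pics/ and viewed, at most 10 in all, crops included, and the job is handed in when it is done.

```bash
mkdir -p pics
cat > h.py <<'E'
import numpy as np, cv2
from station import ctrl
def shot(n,f):
    p=ctrl.camera_params(n); im=ctrl.grab_frame(n); cv2.imwrite(f,im[:,:,::-1]); return p,im
def ray(p,u,v):
    f=200/np.tan(np.radians(p["fov_y"])/2)
    K=np.array([[f,0,p["cx"]],[0,f,p["cy"]],[0,0,1]])
    n=cv2.undistortPoints(np.array([[[u,v]]],float),K,np.array([p["k1"],0,0,0,0.]))[0,0]
    # cv2 model is the same radial 1+k1 r^2
    T=np.array(p["extrinsics"]); d=T[:3,:3]@np.array([n[0],n[1],1]); return T[:3,3],d
def atz(p,u,v,z):
    o,d=ray(p,u,v); return o+d*(z-o[2])/d[2]
def proj(p,X):
    f=200/np.tan(np.radians(p["fov_y"])/2); T=np.array(p["extrinsics"])
    c=(np.atleast_2d(X)-T[:3,3])@T[:3,:3]; s=c[:,:2]/c[:,2:]; r2=(s**2).sum(1,keepdims=True)
    return s*(1+p["k1"]*r2)*f+[p["cx"],p["cy"]]
E
python3 - <<'E'
from h import *
import numpy as np
np.set_printoptions(precision=4,suppress=True)
a,ia=shot("scene","pics/s0.png"); b,ib=shot("top","pics/t0.png")
for p in(a,b): print(p)
print(ctrl.get_obs())
E
```

```text
{'fov_y': 45.00242137794215, 'cx': 326.0578519153305, 'cy': 192.08762024421495, 'k1': 0.05124423878919622, 'extrinsics': array([[  -0.0461,    0.6426,   -0.7648, 1532.2175],
       [   0.9987,    0.0454,   -0.022 ,  -18.4002],
       [   0.0206,   -0.7649,   -0.6438,  935.0136],
       [   0.    ,    0.    ,    0.    ,    1.    ]])}
{'fov_y': 45.85027580416873, 'cx': 317.7942217320468, 'cy': 206.06241495725328, 'k1': -0.13526637946227701, 'extrinsics': array([[  -0.0772,   -0.9748,    0.2095,  289.5767],
       [  -0.997 ,    0.0756,   -0.0156,  -33.7906],
       [  -0.0007,   -0.2101,   -0.9777, 1332.5214],
       [   0.    ,    0.    ,    0.    ,    1.    ]])}
{'clock': 0.1, 'qpos': array([ 63.9521,  14.8549,  88.0026,   0.0005,  77.2334, -11.6189]), 'joint_velocities': array([ 0.0133, -0.0792, -0.1696,  0.064 ,  0.0484, -0.0465]), 'tau': array([  0.0023, -43.8215, -28.4639,   0.0718,   0.0364,  -0.    ]), 'tool_pos': array([136.8079, 532.2331, 217.9178]), 'orientation': array([-179.911 ,   -0.0188,  165.5709]), 'ft_force': array([ 0.5593,  0.0511, -0.5206]), 'moment': array([-0.0256,  0.0476,  0.0244]), 'finger_force': 0.0, 'finger_gap': 92.9273131354538}
```

View pics/t0.png

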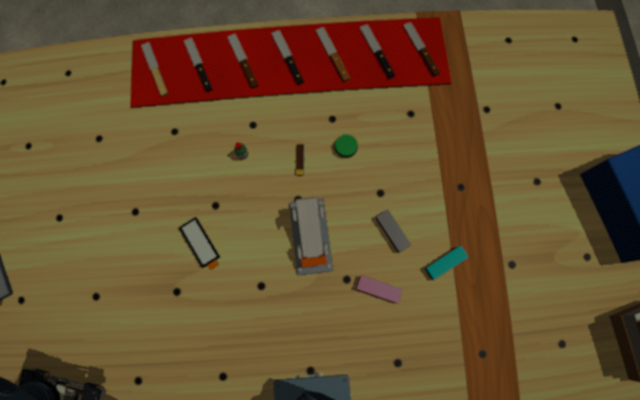

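View pics/s0.png

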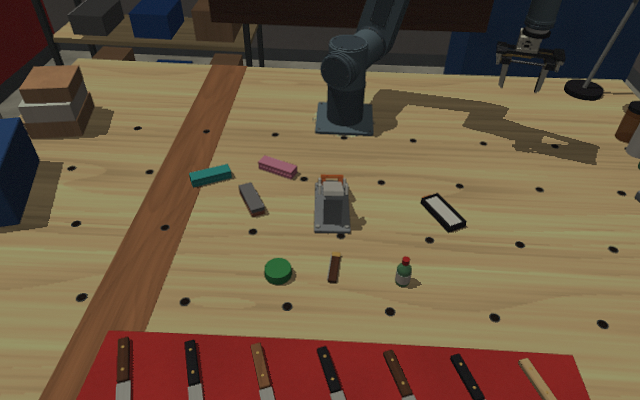

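The top view shows three block candidates: grey at (393,231), pink at (379,289) and turquoise at (446,263). The grey one fits "two-tone, grey upper half". The carrier is at (199,243) with its tongue at (213,265), and the stand is at (312,235) with its lip at (313,262). I'll confirm in an enlarged crop.

Run:
```python
import cv2,numpy as np
t=cv2.imread("pics/t0.png"); s=cv2.imread("pics/s0.png")
c=lambda im,x,y,w,h:cv2.resize(im[y:y+h,x:x+w],(400,300),interpolation=cv2.INTER_CUBIC)
cv2.imwrite("pics/c0.png",np.vstack([np.hstack([c(t,360,200,80,60),c(s,220,170,80,60)]),np.hstack([c(t,160,210,80,60),c(t,256,190,120,90)])]))
```

```text
(no output)
```

View pics/c0.png

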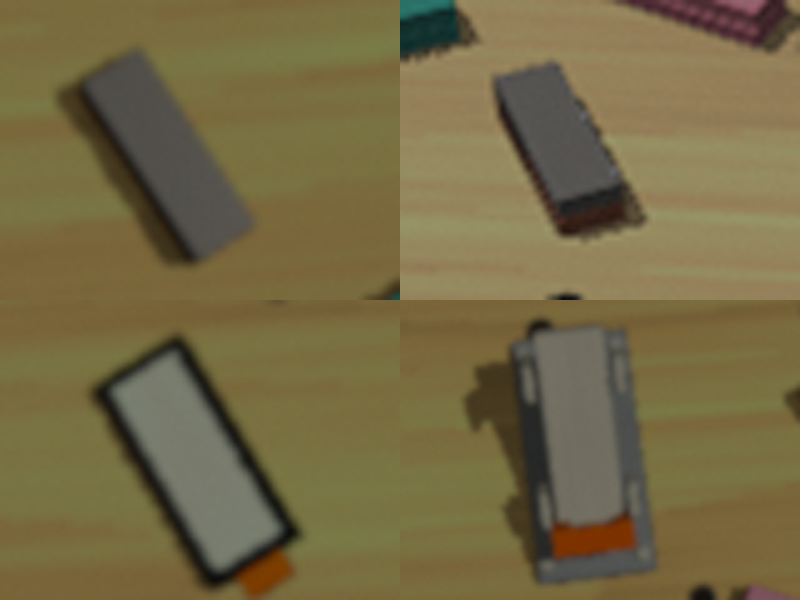

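Run:
```python
from h import *
np.set_printoptions(precision=1,suppress=True)
p=ctrl.camera_params("top")
def quad(pts,z):
    Q=np.array([atz(p,u,v,z) for u,v in pts]); print(Q.mean(0), [np.linalg.norm(Q[i]-Q[(i+1)%4]) for i in range(4)])
    d=(Q[2]-Q[1]+Q[3]-Q[0]); print("long dir",np.degrees(np.arctan2(d[1],d[0])))
quad([(376.4,217.6),(388,210),(410.6,245),(399,252.4)],30)
quad([(179.6,228),(196,217.6),(219.6,256.4),(202.4,267.2)],22)
# deck: z of x=+92: 85+46=131 ; lip upslope lower edge: x=-68 -> 85-34+ 10*cos30
A=[atz(p,*q,131) for q in [(296.5,199.6),(316.9,198.1)]]
B=[atz(p,*q,85-34+18*.866) for q in [(301.9,258.1),(325.6,255.1)]]
print(A,B)
a=np.mean(A,0);b=np.mean(B,0);d=a-b;print(np.hypot(*d[:2]),"exp",160*.866-9+18,np.degrees(np.arctan2(d[1],d[0])))
w=ctrl.camera_params("wrist"); print(w["fov_y"],w["extrinsics"])
```

```text
[ 480.8 -259.9   30. ] [np.float64(39.890965659525094), np.float64(116.47376310180373), np.float64(39.068470389654316), np.float64(115.50173439608048)]
long dir -152.967719593904
[492.7 286.1  22. ] [np.float64(54.98352145559105), np.float64(131.89419521607178), np.float64(56.41429564922683), np.float64(131.3989638554776)]
long dir -151.38465379060133
[array([568.5,   1.1, 131. ]), array([568.4, -52.3, 131. ])] [array([421.9,  -0.5,  66.6]), array([425.1, -64.5,  66.6])]
145.11041682921464 exp 147.56 2.7199215692850367
64.81003446464914 [[  0.2   0.9   0.3  63.9]
 [  1.   -0.2  -0.1 552.6]
 [ -0.    0.3  -1.  383.7]
 [  0.    0.    0.    1. ]]
```

The crop confirms it: the grey block has a terracotta lower half in the scene view. The coarse poses match the given sizes, so I'm moving the wrist over the stone.

```bash
python3 -m jog '[[0,0,0.07,0.34,-0.8,0,93],[0,0,0.14,0.68,-1.6,0,93],[0,0,0.21,1.02,-2.4,0,93],[0,0,0.28,1.36,-3.2,0,93],[0,0,0.35,1.7,-4,0,93],[0,0,0.42,2.04,-4.8,0,93],[0,0,0.49,2.38,-5.6,0,93],[0,0,0.56,2.72,-6.4,0,93],[0,0,0.63,3.06,-7.2,0,93],[0,0,0.72,3.4,-8,0,93]]' && python3 -m jog '[[0,0,0,0.4,-0.9,0,93],[0,0,0,0.8,-1.8,0,93],[0,0,0,1.2,-2.7,0,93],[0,0,0,1.6,-3.6,0,93],[0,0,0,2,-4.5,0,93],[0,0,0,2.4,-5.4,0,93],[0,0,0,2.8,-6.3,0,93],[0,0,0,3.2,-7.2,0,93],[0,0,0,3.48,-7.85,0,93],[0,0,0,3.48,-7.85,0,93]]'
python3 - <<'E'
from h import *
shot("wrist","pics/w1.png")
E
```

```text
clock: 1.1
tool_pos: [306.9, 131.5, 218.6]
orientation: [-180.0, 0.0, -153.0]
ft_force: [0.7, 0.4, 0.6]
finger_gap: 92.5
finger_force: 0.0
clock: 2.1
tool_pos: [481.8, -263.7, 217.4]
orientation: [-180.0, -0.0, -153.4]
ft_force: [0.7, 0.1, -0.2]
finger_gap: 92.8
finger_force: 0.0
```

View pics/w1.png

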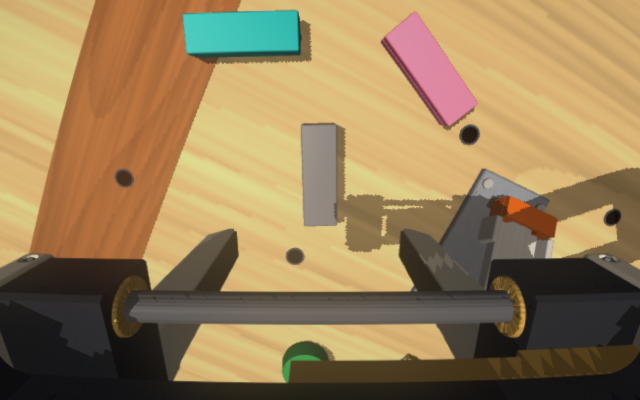

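The wrist view shows the grey stone's top at (302..336, 124..226), square between the fingers. I'll measure it precisely.

```bash
cat >> h.py <<'E'
def fit(p,pts,z,L,W):
    """rectangle corner estimate from image contour pixels at height z"""
    P=np.array([atz(p,u,v,z)[:2] for u,v in pts],np.float32); (c,s,a)=cv2.minAreaRect(P)
    B=cv2.boxPoints((c,s,a)); e=[B[1]-B[0],B[2]-B[1]]; d=max(e,key=np.linalg.norm)
    print("centre",np.round(c,1),"size",np.round(s,1),"expected",L,W,"yaw",round(float(np.degrees(np.arctan2(d[1],d[0]))%180),2)); return c
def blob(m,x0,y0,x1,y1):
    k=np.zeros(m.shape,np.uint8); k[y0:y1,x0:x1]=m[y0:y1,x0:x1]; k=cv2.morphologyEx(k,cv2.MORPH_OPEN,np.ones((3,3)))
    c=max(cv2.findContours(k,cv2.RETR_EXTERNAL,cv2.CHAIN_APPROX_NONE)[0],key=cv2.contourArea); return c[:,0,:].astype(float)
E
python3 - <<'E'
from h import *
p=ctrl.camera_params("wrist"); im=cv2.imread("pics/w1.png").astype(int)
m=((im.max(2)-im.min(2)<22)&(im.max(2)>95)).astype(np.uint8)
b=blob(m,290,115,350,235); print(b.min(0),b.max(0)); fit(p,b,30,120,40)
print(im[170,[300,303,318,334,336,338,342]].tolist())
E
```

```text
[302. 124.] [335. 224.]
centre [ 481.3 -258.1] size [117.  37.] expected 120 40 yaw 27.5
[[134, 203, 221], [130, 140, 150], [132, 139, 148], [128, 135, 143], [92, 106, 118], [77, 115, 138], [77, 116, 140]]
```

```bash
python3 -m jog '[[0,0,0.016,0.006,0.034,-0.5,93],[0,0,0.016,0.006,0.034,-1.1,93],[0,0,0.016,0.006,0.034,-1.8,93],[0,0,0.016,0.006,0.034,-2.5,93],[0,0,0.016,0.006,0.034,-3.1,93],[0,0,0.016,0.006,0.034,-3.6,93],[0,0,0.016,0.006,0.034,-3.9,93],[0,0,0.016,0.006,0.034,-4.08,93],[0,0,0.016,0.006,0.034,-4.14,93],[0,0,0.016,0.006,0.034,-4.14,93]]' && python3 -m jog '[[0,0,0,0,0,0,70],[0,0,0,0,0,0,50],[0,0,0,0,0,0,30],[0,0,0,0,0,0,30],[0,0,0,0,0,0,30],[0,0,0,0,0,0,30],[0,0,0,0,0,0,30],[0,0,0,0,0,0,30],[0,0,0,0,0,0,30],[0,0,0,0,0,0,30]]' 25
```

```text
clock: 3.15
tool_pos: [481.2, -257.2, 12.0]
orientation: [-180.0, 0.0, -152.3]
ft_force: [1.5, 0.4, -0.9]
finger_gap: 93.1
finger_force: 0.0
clock: 4.15
tool_pos: [481.4, -258.0, 11.8]
orientation: [-180.0, 0.0, -152.3]
ft_force: [0.8, -0.6, 0.6]
finger_gap: 40.0
finger_force: 25.0
```

```bash
python3 -m jog '[[0,0,0,0,0,0.15,30],[0,0,0,0,0,0.5,30],[0,0,0,0,0,1,30],[0,0,0,0,0,1.6,30],[0,0,0,0,0,2.2,30],[0,0,0,0,0,2.8,30],[0,0,0,0,0,3.4,30],[0,0,0,0,0.2,3.9,30],[0,0,0,0,0.6,4.14,30],[0,0,0,0.03,1.2,4.14,30]]' && python3 -m jog '[[0,0,0,0.03,0.7,0,30],[0,0,0,0.05,1.5,0,30],[0,0,0,0.08,2.4,0,30],[0,0,0,0.1,3.3,0,30],[0,0,0,0.12,4.2,0,30],[0,0,0,0.14,5.1,0,30],[0,0,0,0.16,6,0,30],[0,0,0,0.18,6.9,0,30],[0,0,0,0.2,7.8,0,30],[0,0,0,0.2,8.5,0,30]]' && python3 -m jog '[[0,0,0.01,0,0.5,0,30],[0,0,0.018,0,0.9,0,30],[0,0,0.018,0,1.12,0,30],[0,0,0.018,0,1.18,0,30],[0,0,0.018,0,1.18,0,30],[0,0,0.018,0,1.18,0,30],[0,0,0.018,0,1.18,0,30],[0,0,0.018,0,1.18,0,30],[0,0,0.018,0,1.18,0,30],[0,0,0.018,0,1.18,0,30]]'
python3 - <<'E'
from h import *
shot("wrist","pics/w2.png")
E
```

```text
clock: 5.15
tool_pos: [482.9, -197.5, 220.3]
orientation: [-179.9, 0.1, -152.4]
ft_force: [1.3, 0.5, -1.7]
finger_gap: 40.0
finger_force: 25.0
clock: 6.15
tool_pos: [490.3, 230.6, 217.7]
orientation: [179.9, -0.1, -152.2]
ft_force: [1.1, 1.2, -1.9]
finger_gap: 39.7
finger_force: 25.0
clock: 7.15
tool_pos: [492.8, 286.0, 218.7]
orientation: [-180.0, 0.0, -151.3]
ft_force: [0.4, 0.2, -2.7]
finger_gap: 40.0
finger_force: 25.0
```

View pics/w2.png

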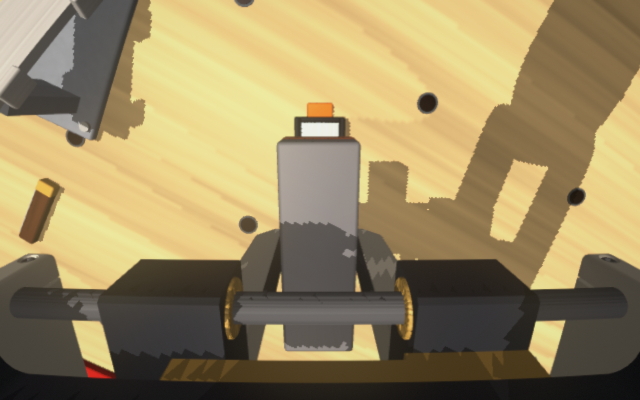

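The wrist view shows the stone's top edge at about row 142 (cols 278–359), the carrier's tongue at rows 103–117 (cols 307–333) and the tray end at cols 295–346. I'll compute the offsets in the tool frame.

Run:
```python
from h import *
p=ctrl.camera_params("wrist"); o=ctrl.get_obs(); print(o["tool_pos"],o["orientation"])
im=cv2.imread("pics/w2.png").astype(int)
for v in (98,100,102,103,104,110,116,117,118,119,120,121): print(v,im[v,[312,328]].tolist())
print("tongue row110",[(u,im[110,u].tolist()) for u in list(range(304,310))+list(range(331,337))])
print("tray row128",[(u,im[128,u].tolist()) for u in list(range(291,299))+list(range(342,350))])
print("stonefront",[(v,im[v,320].tolist()) for v in range(128,146)])
print("stone r180",[(u,im[180,u].sum()) for u in list(range(275,282))+list(range(356,363))])
a=np.radians(-151.3);R=np.array([[np.cos(a),np.sin(a)],[np.sin(a),-np.cos(a)]]) # cols tool x,y
T=lambda u,v,z:np.round((atz(p,u,v,z)[:2]-o["tool_pos"][:2])@R,1)
print("tip",T(307,102.5,7),T(333,102.5,7),"trayend",T(295,117,22),T(346,117,22))
print("stone top",T(278,142,237),T(359.5,142,237))
```

```text
[492.74312799 286.0727763  218.7183205 ] [-1.79996675e+02  3.71258130e-03 -1.51306130e+02]
98 [[149, 223, 238], [137, 208, 238]]
100 [[148, 223, 238], [139, 211, 238]]
102 [[115, 187, 231], [108, 175, 228]]
103 [[66, 144, 231], [59, 133, 228]]
104 [[58, 147, 237], [49, 137, 237]]
110 [[57, 150, 238], [50, 142, 238]]
116 [[50, 114, 190], [45, 108, 189]]
117 [[49, 77, 112], [44, 72, 109]]
118 [[57, 69, 79], [52, 63, 73]]
119 [[59, 69, 77], [56, 64, 72]]
120 [[55, 66, 73], [51, 61, 69]]
121 [[62, 73, 78], [49, 60, 68]]
tongue row110 [(304, [151, 225, 238]), (305, [148, 223, 238]), (306, [129, 203, 233]), (307, [70, 143, 226]), (308, [54, 142, 237]), (309, [59, 151, 238]), (331, [48, 126, 228]), (332, [60, 113, 191]), (333, [95, 146, 177]), (334, [128, 194, 220]), (335, [145, 220, 236]), (336, [146, 221, 238])]
tray row128 [(291, [154, 227, 238]), (292, [153, 226, 237]), (293, [138, 208, 222]), (294, [91, 131, 142]), (295, [64, 80, 88]), (296, [66, 77, 85]), (297, [58, 71, 79]), (298, [53, 67, 74]), (342, [54, 63, 71]), (343, [49, 59, 67]), (344, [48, 61, 72]), (345, [61, 88, 105]), (346
[... 239 characters left out ...]
38]), (134, [231, 240, 237]), (135, [226, 236, 234]), (136, [145, 162, 173]), (137, [71, 89, 116]), (138, [55, 76, 115]), (139, [65, 77, 95]), (140, [70, 79, 87]), (141, [79, 87, 94]), (142, [103, 110, 118]), (143, [121, 128, 135]), (144, [134, 142, 150]), (145, [143, 150, 159])]
stone r180 [(275, np.int64(603)), (276, np.int64(601)), (277, np.int64(556)), (278, np.int64(409)), (279, np.int64(431)), (280, np.int64(469)), (281, np.int64(492)), (356, np.int64(417)), (357, np.int64(366)), (358, np.int64(331)), (359, np.int64(460)), (360, np.int64(608)), (361, np.int64(619)), (362, np.int64(620))]
tip [ 79.7 -11.6] [79.8 18.4] trayend [ 63.8 -24.7] [63.9 32.5]
stone top [ 59.  -17.4] [59.  20.5]
```

```bash
python3 -m jog '[[0,0,0,0.037,0.066,-0.3,30],[0,0,0,0.037,0.066,-0.8,30],[0,0,0,0.037,0.066,-1.4,30],[0,0,0,0.037,0.066,-2,30],[0,0,0,0.037,0.066,-2.5,30],[0,0,0,0.037,0.066,-2.85,30],[0,0,0,0.037,0.066,-2.98,30],[0,0,0,0.037,0.066,-2.98,30],[0,0,0,0.037,0.066,-2.98,30],[0,0,0,0.037,0.066,-2.98,30]]'
python3 - <<'E'
from h import *
shot("wrist","pics/w3.png")
E
```

```text
clock: 8.2
tool_pos: [495.5, 290.0, 71.0]
orientation: [-180.0, 0.1, -151.3]
ft_force: [-0.2, 0.5, -2.4]
finger_gap: 39.7
finger_force: 25.0
```

View pics/w3.png

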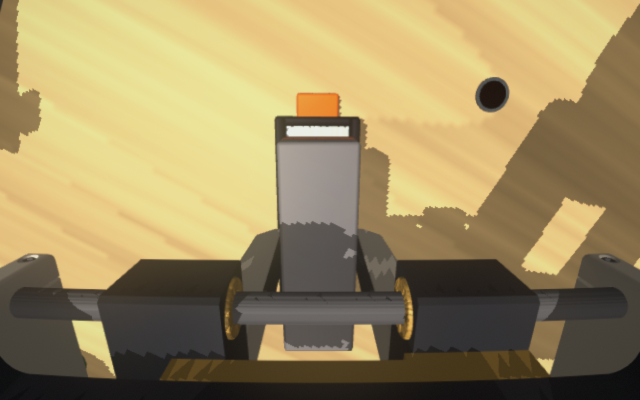

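The wrist view now shows the tongue at rows 93–117 (cols 297–339), the tray end at row 117 (cols 276–359) and the stone in front. I'll get precise offsets.

```bash
cat > off.py <<'E'
from h import *
import sys
p=ctrl.camera_params("wrist"); o=ctrl.get_obs(); print(np.round(o["tool_pos"],2),np.round(o["orientation"],2))
im=cv2.imread(sys.argv[1]).astype(int); g=cv2.GaussianBlur(im.astype(np.float32).sum(2),(3,3),0)
def eh(v,a,b):  # strongest edge along row v between cols
    d=np.abs(np.gradient(g[v-1:v+2,a:b].mean(0))); return a+(d*d*np.arange(len(d))).sum()/(d*d).sum()
def ev(u,a,b,G=None):
    G=g if G is None else G
    d=np.abs(np.gradient(G[a:b,u-2:u+3].mean(1))); return a+(d*d*np.arange(len(d))).sum()/(d*d).sum()
a=np.radians(o["orientation"][2]);R=np.array([[np.cos(a),np.sin(a)],[np.sin(a),-np.cos(a)]])
T=lambda u,v,z:np.round((atz(p,u,v,z)[:2]-o["tool_pos"][:2])@R,2)
E
cat > o3.py <<'E'
from off import *
b=im[:,:,0].astype(np.float32)
for u in(303,318,333): print("tip",T(u,ev(u,88,98,b),7))
for v in(100,110): print("tongue y",T(eh(v,291,302),v,7),T(eh(v,333,346),v,7))
for v in(121,126,132): print("tray y",T(eh(v,270,282),v,22),T(eh(v,354,364),v,22))
for u in(281,287,350,355): print("tray end",T(u,ev(u,112,121),22))
z=o["tool_pos"][2]+18.35
for v in(150,180,210): print("stone y",T(eh(v,272,284),v,z),T(eh(v,352,366),v,z))
for u in(290,318,345): print("stone end",ev(u,134,148),T(u,ev(u,134,148),z),[int(g[v,u]) for v in range(132,148)])
E
python3 o3.py pics/w3.png
```

```text
[495.39 289.93  70.94] [-1.7998e+02  1.4000e-01 -1.5128e+02]
tip [84.41 -9.32]
tip [84.31  1.12]
tip [84.28 11.57]
tongue y [ 79.34 -14.44] [79.38 16.44]
tongue y [ 72.53 -14.52] [72.57 16.02]
tray y [ 65.61 -28.04] [65.68 29.89]
tray y [ 62.34 -28.11] [62.41 29.08]
tray y [ 58.38 -28.02] [58.45 29.12]
tray end [ 69.18 -23.36]
tray end [ 69.22 -19.38]
tray end [68.79 22.36]
tray end [68.81 25.67]
stone y [ 55.34 -18.83] [55.39 20.14]
stone y [ 40.96 -18.86] [41.01 20.07]
stone y [ 25.8  -18.93] [25.85 20.14]
stone end 136.89868806199644 [ 61.4  -11.72] [704, 703, 699, 640, 485, 327, 258, 244, 247, 275, 327, 380, 425, 459, 477, 482]
stone end 136.8137808244879 [61.45  1.22] [702, 702, 698, 637, 476, 317, 250, 235, 237, 266, 320, 374, 413, 440, 454, 459]
stone end 136.78225676787824 [61.48 13.7 ] [695, 695, 692, 632, 473, 312, 242, 226, 228, 258, 312, 363, 397, 420, 433, 437]
```

```bash
python3 - pics/w3.png <<'E'
from off import *
print(T(318,136.2,o["tool_pos"][2]-11.65),T(318,142,o["tool_pos"][2]+18.35),T(318,141,o["tool_pos"][2]+18.35))
E
```

```text
[495.39 289.93  70.94] [-1.7998e+02  1.4000e-01 -1.5128e+02]
[58.99  1.2 ] [59.06  1.23] [59.52  1.23]
```

```bash
python3 -m jog '[[0,0,0,-0.028,-0.015,0,30],[0,0,0,-0.028,-0.015,-0.15,30],[0,0,0,-0.028,-0.015,-0.35,30],[0,0,0,-0.028,-0.015,-0.5,30],[0,0,0,-0.028,-0.015,-0.62,30],[0,0,0,-0.028,-0.015,-0.7,30],[0,0,0,-0.028,-0.015,-0.75,30],[0,0,0,-0.028,-0.015,-0.78,30],[0,0,0,-0.028,-0.015,-0.8,30],[0,0,0,-0.028,-0.015,-0.8,30]]' && python3 -m jog '[[0,0,0,0,0,-0.02,30],[0,0,0,0,0,-0.04,30],[0,0,0,0,0,-0.05,30],[0,0,0,0,0,-0.06,30],[0,0,0,0,0,-0.07,30],[0,0,0,0,0,-0.08,30],[0,0,0,0,0,-0.08,30],[0,0,0,0,0,-0.08,30],[0,0,0,0,0,-0.08,30],[0,0,0,0,0,-0.08,30]]'
python3 - <<'E'
from h import *
shot("wrist","pics/w4.png")
E
python3 - pics/w4.png <<'E'
from off import *
print([(v,im[v,318].tolist()) for v in range(60,150,3)])
E
```

```text
clock: 9.25
tool_pos: [493.2, 288.9, 29.7]
orientation: [-180.0, 0.0, -151.3]
ft_force: [-0.9, 0.7, -2.4]
finger_gap: 39.7
finger_force: 25.0
clock: 10.25
tool_pos: [493.1, 288.9, 25.7]
orientation: [-180.0, 0.0, -151.3]
ft_force: [0.2, -0.1, -1.1]
finger_gap: 39.7
finger_force: 25.0
[493.11 288.85  25.74] [-180.      0.   -151.28]
[(60, [133, 204, 236]), (63, [133, 204, 236]), (66, [134, 205, 236]), (69, [133, 203, 236]), (72, [133, 203, 236]), (75, [134, 205, 237]), (78, [136, 206, 237]), (81, [137, 209, 237]), (84, [139, 212, 237]), (87, [142, 215, 237]), (90, [145, 219, 237]), (93, [143, 218, 236]), (96, [42, 124, 235]), (99, [54, 147, 237]), (102, [53, 146, 237]), (105, [52, 145, 237]), (108, [50, 142, 237]), (111, [51, 142, 237]), (114, [50, 141, 237]), (117, [50, 141, 237]), (120, [49, 139, 236]), (123, [43, 97, 165]), (126, [48, 57, 66]), (129, [59, 66, 75]), (132, [47, 56, 66]), (135, [59, 69, 81]), (138, [53, 72, 108]), (141, [78, 84, 93]), (144, [133, 139, 147]), (147, [146, 152, 162])]
```

View pics/w4.png

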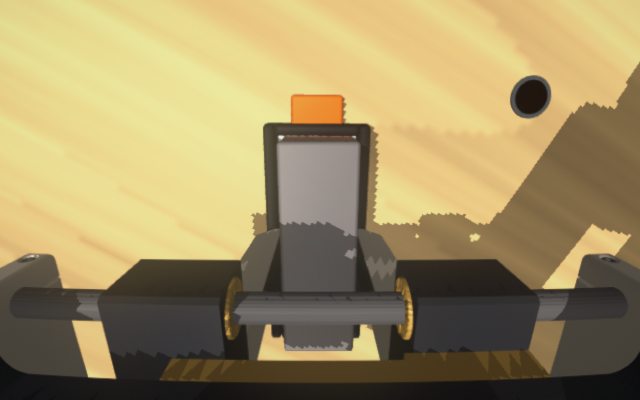

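The stone is in the pocket: the TCP is at 25.7, as the seat requires, and the wrist load has dropped. Releasing, then measuring the carrier against the tool.

```bash
python3 -m jog '[[0,0,0,0,0,0,44],[0,0,0,0,0,0,48],[0,0,0,0,0,0,60],[0,0,0,0,0,0,75],[0,0,0,0,0,0,93],[0,0,0,0,0,0,93],[0,0,0,0,0,0,93],[0,0,0,0,0,0,93],[0,0,0,0,0,0,93],[0,0,0,0,0,0,93]]'
python3 - <<'E'
from h import *
shot("wrist","pics/w5.png")
E
python3 - pics/w5.png <<'E'
from off import *
b=im[:,:,0].astype(np.float32)
for u in(303,318,333): print("tip",T(u,ev(u,89,100,b),7))
for v in(105,112): print("tongue y",T(eh(v,286,297),v,7),T(eh(v,338,350),v,7))
for v in(132,160,190): print("tray y",T(eh(v,258,271),v,22),T(eh(v,364,376),v,22))
for u in(272,280,350,360): print("tray end",T(u,ev(u,118,130),22))
for v in(150,180,210): print("stone y",T(eh(v,272,284),v,44),T(eh(v,352,366),v,44))
for u in(290,318,345): print("stone end",[int(g[v,u]) for v in range(132,150)])
print(T(318,142.2,44))
E
```

```text
clock: 11.3
tool_pos: [493.1, 288.8, 25.6]
orientation: [180.0, -0.0, -151.3]
ft_force: [-0.5, -0.4, -0.1]
finger_gap: 92.8
finger_force: 0.0
[493.08 288.86  25.66] [-180.     -0.   -151.28]
tip [81.58 -7.25]
tip [81.6   1.16]
tip [81.55  9.56]
tongue y [ 75.81 -14.49] [75.84 16.1 ]
tongue y [ 71.96 -14.56] [71.99 16.12]
tray y [ 61.9 -28.2] [61.97 29.67]
tray y [ 46.92 -28.32] [46.99 28.86]
tray y [ 30.1  -28.43] [30.17 29.17]
tray end [ 66.97 -23.02]
tray end [ 66.87 -18.8 ]
tray end [66.56 18.01]
tray end [66.56 23.28]
stone y [ 55.25 -18.1 ] [55.3  20.43]
stone y [ 40.86 -18.11] [40.91 20.44]
stone y [ 25.71 -18.14] [25.76 20.61]
stone end [174, 166, 178, 221, 253, 244, 225, 218, 222, 250, 300, 352, 395, 428, 445, 451, 452, 453]
stone end [157, 149, 155, 193, 233, 232, 216, 209, 212, 240, 293, 347, 386, 411, 425, 430, 430, 430]
stone end [149, 142, 141, 161, 191, 205, 206, 204, 206, 233, 286, 338, 372, 394, 406, 411, 412, 411]
[58.88  1.2 ]
```

```bash
python3 -m jog '[[0,0,0,0,0,0.3,93],[0,0,0,0,0,0.9,93],[0,0,0,0,0,1.7,93],[0,0,0,0,0,2.6,93],[0,0,0,0,0,3.5,93],[0,0,-0.1,0,-0.2,4.3,93],[0,0,-0.2,0,-0.8,4.9,93],[0,0,-0.3,0,-1.6,5.3,93],[0,0,-0.4,0,-2.5,5.3,93],[0,0,-0.454,0,-3.4,5.3,93]]' && python3 -m jog '[[0,0,0,0,-0.9,0,93],[0,0,0,-0.06,-1.8,0,93],[0,0,0,-0.06,-2.5,0,93],[0,0,0,-0.06,-2.9,0,93],[0,0,0,-0.06,-2.96,0,93],[0,0,0,-0.06,-2.96,0,93],[0,0,0,-0.06,-2.96,0,93],[0,0,0,-0.06,-2.96,0,93],[0,0,0,-0.06,-2.96,0,93],[0,0,0,-0.06,-2.96,0,93]]'
python3 - <<'E'
from h import *
p,im=shot("wrist","pics/w6.png"); b,t=shot("top","pics/t6.png"); s,_=shot("scene","pics/s6.png")
np.save("w6.npy",p,allow_pickle=True)
big=lambda f,x,y,w,h:cv2.resize(cv2.imread(f)[y:y+h,x:x+w],(400,300),interpolation=cv2.INTER_CUBIC)
cv2.imwrite("pics/c6.png",np.vstack([cv2.resize(cv2.imread("pics/w6.png")[40:340,120:520],(800,600))]))
print(ctrl.get_obs()["tool_pos"])
E
```

```text
clock: 12.35
tool_pos: [493.2, 117.6, 291.8]
orientation: [-180.0, 0.1, -177.4]
ft_force: [-0.3, -0.6, -0.4]
finger_gap: 93.2
finger_force: 0.0
clock: 13.35
tool_pos: [490.1, -28.4, 290.7]
orientation: [180.0, 0.0, -177.2]
ft_force: [0.0, -0.6, 0.1]
finger_gap: 92.8
finger_force: 0.0
[490.123028   -28.83124115 290.65006869]
```

View pics/c6.png

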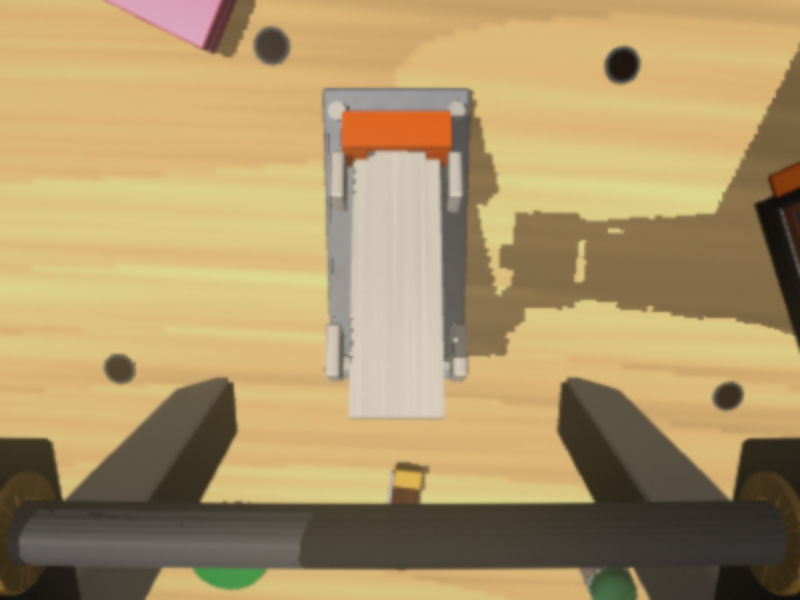

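The crop shows the stand seen from above. Lip top face: crop (342–452, 111–150), i.e. full (291–346, 95–115). Deck end edge: crop (348–445, 417), i.e. full (294–342, 248). I'll take a second, closer frame and fit the deck pose from edges in both.

```bash
python3 -m jog '[[0,0,0,0,0,-0.4,93],[0,0,0,0,0,-0.9,93],[0,0,0,0,0,-1.4,93],[0,0,0,0,0,-1.8,93],[0,0,0,0,0,-2.1,93],[0,0,0,0,0,-2.2,93],[0,0,0,0,0,-2.2,93],[0,0,0,0,0,-2.2,93],[0,0,0,0,0,-2.2,93],[0,0,0,0,0,-2.2,93]]'
cat > fitd.py <<'E'
from h import *
from scipy.optimize import least_squares
np.set_printoptions(precision=3,suppress=True)
p7,_=shot("wrist","pics/w7.png"); np.save("w7.npy",p7,allow_pickle=True)
V=[(np.load(f"w{i}.npy",allow_pickle=True).item(),cv2.imread(f"pics/w{i}.png")) for i in(6,7)]
S=[((-70,33.5,18),(-90,33.5,18)),((-70,-33.5,18),(-90,-33.5,18)),((-68,-24,18),(-68,24,18)),((-92,-30,18),(-92,30,18)),
   ((92,-24,0),(92,24,0)),((-30,27,0),(35,27,0)),((-30,-27,0),(35,-27,0)),((74,27,0),(90,27,0)),((74,-27,0),(90,-27,0))]
c,s=np.cos(np.pi/6),np.sin(np.pi/6)
def W(q,X):
    cy,sy=np.cos(q[2]),np.sin(q[2]); D=np.array([[c*cy,-sy,-s*cy],[c*sy,cy,-s*sy],[s,0,c]]); return np.asarray(X,float)@D.T+[q[0],q[1],85]
def P(q,p,X): return proj(p,W(q,X))+q[3:5]
def meas(q,h):
    out=[]
    for k,(p,im) in enumerate(V):
        g=cv2.GaussianBlur(im.astype(np.float32),(3,3),0)
        for j,(a,b) in enumerate(S):
            X=np.linspace(a,b,12); u=P(q,p,X); d=u[-1]-u[0]; n=np.array([-d[1],d[0]])/np.linalg.norm(d)
            t=np.arange(-h,h+.1,.25); best=[]
            for x,m in zip(X,u):
                uv=(m+t[:,None]*n).astype(np.float32)
                pr=np.stack([cv2.remap(g[:,:,ch],uv[None,:,0],uv[None,:,1],1)[0] for ch in range(3)],1)
                G=np.linalg.norm(np.gradient(pr,axis=0),axis=1)
                G=G*np.exp(-(t/h)**2); i=G.argmax()
                if G[i]>3 and (uv[:,1].max()<395) and uv.min()>0: best.append((x,m+t[i]*n,t[i]))
            if len(best)>5:
                md=np.median([e[2] for e in best]); out+=[(k,j,x,m,n) for x,m,tt in best if abs(tt-md)<1.5]
    return out
q=np.array([490,-29,.047,0,0.])
for h in(9,6,4,3,3):
    M=meas(q,h)
    r=lambda q:np.array([(P(q,V[k][0],x[None])[0]-m)@n for k,j,x,m,n in M]+[(q[3])*.3,(q[4])*.3])
    q=least_squares(r,q,loss="soft_l1").x; R=r(q); print(q,len(M),np.abs(R).mean())
for k in(0,1): print(k,[(j,round(np.mean([R[i] for i,e in enumerate(M) if e[0]==k and e[1]==j] or [99]),2)) for j in range(9)])
ims=[]
for k,(p,im) in enumerate(V):
    im=im.copy()
    for a,b in S: 
        u=np.round(P(q,p,[a,b])).astype(int); cv2.line(im,u[0].tolist(),u[1].tolist(),(255,0,255),1)
    ims.append(cv2.resize(im[30:330,120:520],(400,300)))
cv2.imwrite("pics/c7.png",np.hstack(ims)); print(ctrl.get_obs()["tool_pos"])
E
python3 fitd.py
```

```text
clock: 14.5
tool_pos: [490.6, -29.3, 181.5]
orientation: [-180.0, 0.1, -177.3]
ft_force: [-0.3, 0.1, 0.7]
finger_gap: 93.0
finger_force: 0.0
[489.963 -27.968   0.049   0.485  -0.13 ] 170 0.45360600094504905
[490.592 -27.8     0.049   0.472  -0.677] 171 0.41901394650345664
[490.339 -27.757   0.049   0.469  -0.463] 171 0.3623986723534143
[491.068 -27.706   0.049   0.477  -1.051] 171 0.3030032126415959
[492.028 -27.598   0.049   0.428  -1.818] 171 0.30023300766121247
0 [(0, np.float64(0.03)), (1, np.float64(-0.08)), (2, np.float64(-1.35)), (3, np.float64(0.05)), (4, np.float64(0.51)), (5, np.float64(0.1)), (6, np.float64(-0.08)), (7, np.float64(0.02)), (8, np.float64(-0.08))]
1 [(0, np.float64(0.07)), (1, np.float64(0.01)), (2, np.float64(-1.63)), (3, np.float64(0.61)), (4, np.float64(99.0)), (5, np.float64(0.14)), (6, np.float64(-0.06)), (7, np.float64(99.0)), (8, np.float64(99.0))]
[490.506 -29.246 181.333]
```

View pics/c7.png

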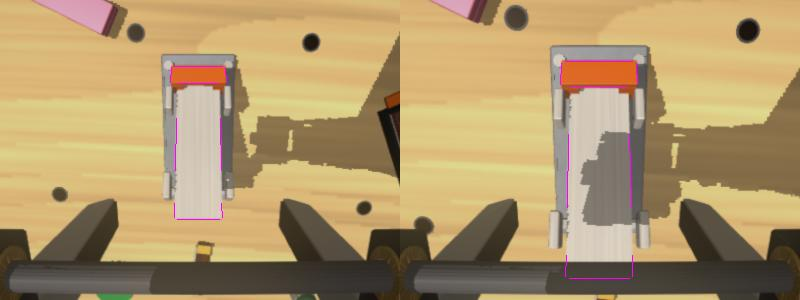

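```bash
sed -e 's/((-68,-24,18),(-68,24,18)),//' -e 's/range(9)/range(8)/' fitd.py > f2.py; python3 f2.py; sed -e 's/q\[3\])\*.3,(q\[4\])\*.3/q[3])*.3,(q[4])*5/' f2.py > f3.py; python3 f3.py | sed -n 5,7p
```

```text
[489.624 -27.93    0.049   0.441  -0.119] 156 0.28628276496042976
[489.517 -27.8     0.049   0.424  -0.151] 156 0.2046046165367345
[489.675 -27.75    0.049   0.426  -0.313] 156 0.18546598635294592
[489.585 -27.716   0.05    0.415  -0.22 ] 156 0.15539852655303132
[489.629 -27.693   0.05    0.415  -0.282] 156 0.1668598129697705
0 [(0, np.float64(0.08)), (1, np.float64(-0.15)), (2, np.float64(-0.27)), (3, np.float64(0.22)), (4, np.float64(0.07)), (5, np.float64(-0.04)), (6, np.float64(-0.04)), (7, np.float64(-0.06))]
1 [(0, np.float64(0.14)), (1, np.float64(-0.1)), (2, np.float64(0.07)), (3, np.float64(99.0)), (4, np.float64(0.04)), (5, np.float64(0.02)), (6, np.float64(99.0)), (7, np.float64(99.0))]
[490.377 -29.212 181.186]
[489.425 -27.862   0.049   0.552  -0.017] 156 0.14049458850887203
0 [(0, np.float64(0.08)), (1, np.float64(-0.13)), (2, np.float64(-0.19)), (3, np.float64(0.25)), (4, np.float64(0.05)), (5, np.float64(-0.03)), (6, np.float64(-0.06)), (7, np.float64(-0.02))]
1 [(0, np.float64(0.22)), (1, np.float64(-0.14)), (2, np.float64(-0.01)), (3, np.float64(99.0)), (4, np.float64(0.04)), (5, np.float64(0.06)), (6, np.float64(99.0)), (7, np.float64(99.0))]
```

```bash
python3 -m jog '[[0,0,0.05,0,0.4,0,93],[0,0,0.12,0.02,1.1,0,93],[0,0,0.2,0.04,1.9,0,93],[0,0,0.28,0.05,2.8,0,93],[0,0,0.36,0.06,3.7,0,93],[0,0,0.42,0.07,4.6,0,93],[0,0,0.45,0.083,5.5,0,93],[0,0,0.45,0.083,6.1,0,93],[0,0,0.45,0.083,6.384,0,93],[0,0,0.45,0.083,6.384,0,93]]' && python3 -m jog '[[0,0,0,0,0,-0.3,93],[0,0,0,0,0,-0.9,93],[0,0,0,0,0,-1.6,93],[0,0,0,0,0,-2.2,93],[0,0,0,0,0,-2.7,93],[0,0,0,0,0,-3.1,93],[0,0,0,0,0,-3.35,93],[0,0,0,0,0,-3.47,93],[0,0,0,0,0,-3.52,93],[0,0,0,0,0,-3.52,93]]'
python3 - <<'E'
from h import *
shot("wrist","pics/w8.png")
E
python3 - pics/w8.png <<'E'
from off import *
b=im[:,:,0].astype(np.float32)
m=((im[:,:,2]>190)&(im[:,:,0]<90)&(im[:,:,1]<170)).astype(np.uint8); B=blob(m,250,60,400,160); print(B.min(0),B.max(0))
x0,y0=B.min(0).astype(int); x1,y1=B.max(0).astype(int)
for u in(x0+10,(x0+x1)//2,x1-10): print("tip",T(u,ev(u,y0-5,y0+5,b),7))
v=(y0+y1)//2; print("tongue y",T(eh(v,x0-5,x0+6),v,7),T(eh(v,x1-5,x1+6),v,7))
E
```

```text
clock: 15.65
tool_pos: [494.0, 291.3, 180.5]
orientation: [180.0, -0.0, -151.4]
ft_force: [0.1, -0.2, -0.2]
finger_gap: 93.0
finger_force: 0.0
clock: 16.65
tool_pos: [494.8, 289.8, 5.2]
orientation: [-180.0, 0.0, -151.5]
ft_force: [-0.1, 0.3, -0.0]
finger_gap: 93.1
finger_force: 0.0
[494.97 290.06   5.52] [-1.7998e+02  8.0000e-02 -1.5152e+02]
[287.  89.] [343. 120.]
tip [83.61 -9.24]
tip [83.64 -0.3 ]
tip [83.65  8.64]
tongue y [ 76.22 -14.86] [76.25 15.34]
```

```bash
python3 -m jog '[[0,0,0,0,0,0,80],[0,0,0,0,0,0,68],[0,0,0,0,0,0,60],[0,0,0,0,0,0,50],[0,0,0,0,0,0,50],[0,0,0,0,0,0,50],[0,0,0,0,0,0,50],[0,0,0,0,0,0,50],[0,0,0,0,0,0,50],[0,0,0,0,0,0,50]]' 45 && python3 -m jog '[[0,0,0,0,0,0.05,50],[0,0,0,0,0,0.2,50],[0,0,0,0,0,0.5,50],[0,0,0,0,0,0.9,50],[0,0,0,0,0,1.2,50],[0,0,0,0,0,1.4,50],[0,0,0,0,0,1.5,50],[0,0,0,0,0,1.5,50],[0,0,0,0,0,1.5,50],[0,0,0,0,0,1.5,50]]'
python3 - <<'E'
from h import *
shot("wrist","pics/w9.png");
E
python3 - pics/w9.png <<'E'
from off import *
b=im[:,:,0].astype(np.float32)
m=((im[:,:,2]>190)&(im[:,:,0]<90)&(im[:,:,1]<170)).astype(np.uint8); B=blob(m,250,60,400,160); print(B.min(0),B.max(0))
x0,y0=B.min(0).astype(int); x1,y1=B.max(0).astype(int); z=o["tool_pos"][2]+2
for u in(x0+10,(x0+x1)//2,x1-10): print("tip",T(u,ev(u,y0-5,y0+5,b),z))
v=(y0+y1)//2; print("tongue y",T(eh(v,x0-5,x0+6),v,z),T(eh(v,x1-5,x1+6),v,z))
E
```

```text
clock: 17.7
tool_pos: [494.5, 289.9, 4.8]
orientation: [-180.0, 0.0, -151.5]
ft_force: [1.4, -1.9, 3.0]
finger_gap: 57.7
finger_force: 45.0
clock: 18.7
tool_pos: [493.6, 289.8, 78.7]
orientation: [180.0, -0.1, -151.5]
ft_force: [-0.3, -0.4, -4.6]
finger_gap: 57.4
finger_force: 45.0
[493.67 289.82  78.76] [ 1.7998e+02 -1.0000e-01 -1.5152e+02]
[289.  89.] [347. 121.]
tip [83.46 -8.22]
tip [83.49  1.2 ]
tip [83.51 10.62]
tongue y [ 75.7  -13.64] [75.73 16.14]
```

```bash
python3 -m jog '[[0,0,0,0,0,0.3,50],[0,0,0,0,0,0.8,50],[0,0,0,0,-0.1,1.4,50],[0,0,-0.04,-0.02,-0.4,2,50],[0,0,-0.1,-0.05,-0.8,2.4,50],[0,0,-0.16,-0.1,-1.3,2.5,50],[0,0,-0.22,-0.15,-1.9,2.5,50],[0,0,-0.28,-0.2,-2.5,2.5,50],[0,0,-0.34,-0.25,-3.1,2.5,50],[0,0,-0.4,-0.3,-3.7,2.5,50]]' && python3 -m jog '[[0,0,-0.03,-0.03,-0.6,0,50],[0,0,-0.047,-0.05,-1.2,0,50],[0,0,-0.047,-0.068,-1.8,0,50],[0,0,-0.047,-0.068,-2.3,0,50],[0,0,-0.047,-0.068,-2.6,0,50],[0,0,-0.047,-0.068,-2.67,0,50],[0,0,-0.047,-0.068,-2.67,0,50],[0,0,-0.047,-0.068,-2.67,0,50],[0,0,-0.047,-0.068,-2.67,0,50],[0,0,-0.047,-0.068,-2.67,0,50]]' && python3 -m jog '[[0.002,-0.04,0,0,0,0,50],[0.005,-0.1,0,0,0,0,50],[0.009,-0.18,0,0,0,0,50],[0.013,-0.26,0,0,0,0,50],[0.017,-0.34,0,0,0,0,50],[0.021,-0.42,0,0,0,0,50],[0.024,-0.48,0,0,0,0,50],[0.026,-0.523,0,0,0,0,50],[0.026,-0.523,0,0,0,0,50],[0.026,-0.523,0,0,0,0,50]]'
```

```text
clock: 19.75
tool_pos: [478.7, 104.0, 204.2]
orientation: [180.0, -0.0, -174.6]
ft_force: [0.3, -1.3, -4.6]
finger_gap: 57.7
finger_force: 45.0
clock: 20.75
tool_pos: [475.8, -27.6, 204.6]
orientation: [180.0, -0.0, -177.1]
ft_force: [0.0, -0.2, -4.4]
finger_gap: 57.9
finger_force: 45.0
clock: 21.75
tool_pos: [475.6, -28.3, 204.7]
orientation: [-180.0, 29.9, -177.1]
ft_force: [0.0, 0.9, -4.3]
finger_gap: 57.9
finger_force: 45.0
```

```bash
python3 -m jog '[[0,0,0,0.03,0.002,-0.15,50],[0,0,0,0.08,0.004,-0.4,50],[0,0,0,0.15,0.008,-0.7,50],[0,0,0,0.21,0.01,-1,50],[0,0,0,0.27,0.014,-1.3,50],[0,0,0,0.32,0.016,-1.53,50],[0,0,0,0.346,0.018,-1.66,50],[0,0,0,0.346,0.018,-1.66,50],[0,0,0,0.346,0.018,-1.66,50],[0,0,0,0.346,0.018,-1.66,50]]'
python3 - <<'E'
from h import *
p,im=shot("wrist","pics/w10.png"); np.save("w10.npy",p,allow_pickle=True)
shot("scene","pics/s10.png"); shot("top","pics/t10.png")
o=ctrl.get_obs(); print(o["tool_pos"],o["orientation"])
a=cv2.imread("pics/w10.png")[40:340,120:520]; s=cv2.resize(cv2.imread("pics/s10.png")[120:270,240:440],(400,300),interpolation=cv2.INTER_CUBIC)
cv2.imwrite("pics/c10.png",np.hstack([a,s]))
E
```

```text
clock: 22.75
tool_pos: [493.7, -27.7, 122.3]
orientation: [-179.9, 30.1, -177.1]
ft_force: [1.2, -0.9, -3.7]
finger_gap: 58.0
finger_force: 45.0
[493.4764158  -27.72572943 122.31508897] [-179.93474691   30.06815362 -177.09323747]
```

View pics/c10.png

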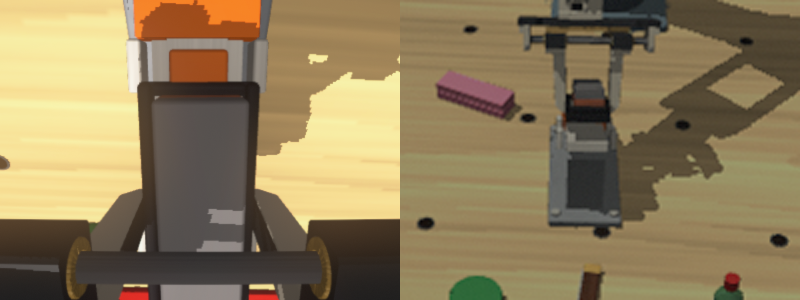

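The crop shows the carrier tilted over the deck, its tongue at crop cols 169–228 centred between the lower guides (127–145 and 245–268), with the lip ahead of it and the stone in place. I'll check the lateral alignment numerically.

```bash
cat > al.py <<'E'
from h import *
from scipy.spatial.transform import Rotation as Ro
import sys
o=ctrl.get_obs(); p=ctrl.camera_params("wrist"); im=cv2.imread(sys.argv[1]).astype(int)
R=Ro.from_euler("xyz",o["orientation"],degrees=True).as_matrix()
def TT(u,v,tz):
    c,d=ray(p,u,v); c=R.T@(c-o["tool_pos"]); d=R.T@d; return np.round(c+d*(tz-c[2])/d[2],1)[:2]
hsv=cv2.cvtColor(im.astype(np.uint8),cv2.COLOR_BGR2HSV); om=(hsv[:,:,0]<16)&(hsv[:,:,1]>150)&(hsv[:,:,2]>60)
E
python3 - pics/w10.png <<'E'
from al import *
for v in(10,30,50,60,70,92,100,110,118):
    c=np.where(om[v])[0]
    if len(c): print(v,c.min(),c.max(),"lip" if v<85 else "tongue",TT(c.min()-.5,v,11.8 if v<85 else -2),TT(c.max()+.5,v,11.8 if v<85 else -2))
# deck pose in tool: TCP in deck frame
y=.0495;cs,sn=np.cos(y),np.sin(y);c,s=np.cos(np.pi/6),.5
D=np.array([[c*cs,-sn,-s*cs],[c*sn,cs,-s*sn],[s,0,c]])
print("TCP deck",np.round(D.T@(o["tool_pos"]-[489.6,-28.2,85]),1),"tool axes in deck\n",np.round(D.T@R,3))
for u in(300,318,336): 
    col=om[:,u].astype(int); e=np.where(np.diff(col))[0]; print(u,e,[TT(u,t+.5,11.8) for t in e if t<85],[TT(u,t+.5,-2) for t in e if t>=85])
E
```

```text
30 254 380 lip [114.4 -31.9] [114.4  33.7]
50 254 380 lip [104.6 -32.4] [104.7  34.2]
60 255 379 lip [ 99.7 -32.1] [99.8 33.9]
70 255 379 lip [ 94.7 -32.3] [94.7 34.1]
92 290 346 tongue [ 82.8 -12.7] [82.8 15.6]
100 290 347 tongue [ 78.9 -12.8] [79.  16.2]
110 290 346 tongue [ 74.1 -12.9] [74.1 15.8]
118 290 346 tongue [ 70.1 -13. ] [70.2 15.9]
TCP deck [22.   0.3 30.4] tool axes in deck
 [[-1.    -0.001  0.001]
 [-0.001  1.    -0.001]
 [-0.001 -0.001 -1.   ]]
300 [ 28  77  89 122] [array([115. ,  -7.9]), array([90.8, -8.2])] [array([83.9, -7.5]), array([67.9, -7.7])]
318 [ 28  77  89 122] [array([115. ,   1.4]), array([90.8,  1.4])] [array([83.9,  1.4]), array([67.9,  1.4])]
336 [ 28  77  89 122] [array([115. ,  10.7]), array([90.8, 11. ])] [array([84. , 10.4]), array([67.9, 10.6])]
```

```bash
python3 -m jog '[[0,0,0,0.02,0,-0.035,50],[0,0,0,0.05,0,-0.087,50],[0,0,0,0.09,0.001,-0.156,50],[0,0,0,0.13,0.002,-0.225,50],[0,0,0,0.165,0.003,-0.286,50],[0,0,0,0.195,0.004,-0.338,50],[0,0,0,0.215,0.005,-0.372,50],[0,0,0,0.225,0.005,-0.39,50],[0,0,0,0.225,0.005,-0.39,50],[0,0,0,0.225,0.005,-0.39,50]]' && python3 -m jog '[[0,0,0,0.005,0,-0.0087,50],[0,0,0,0.01,0,-0.0173,50],[0,0,0,0.015,0,-0.026,50],[0,0,0,0.02,0,-0.035,50],[0,0,0,0.025,0,-0.043,50],[0,0,0,0.025,0,-0.043,50],[0,0,0,0.025,0,-0.043,50],[0,0,0,0.025,0,-0.043,50],[0,0,0,0.025,0,-0.043,50],[0,0,0,0.025,0,-0.043,50]]'; python3 -c "
from h import *
o=ctrl.get_obs();print(o['tool_pos'],o['ft_force'],o['moment'])"
```

```text
clock: 23.9
tool_pos: [504.4, -27.3, 102.2]
orientation: [-180.0, 30.0, -177.1]
ft_force: [1.0, 0.5, -3.4]
finger_gap: 57.0
finger_force: 45.0
clock: 24.9
tool_pos: [505.5, -27.3, 100.3]
orientation: [-180.0, 30.0, -177.1]
ft_force: [-6.0, -1.8, 1.6]
finger_gap: 57.5
finger_force: 45.0
[505.54409037 -27.29064468 100.2681758 ] [-6.0221069  -1.76131378  1.60524793] [-0.119708    0.93932404 -0.08798693]
```

```bash
python3 -m jog '[[0,0,0,-0.03,-0.001,-0.017,50],[0,0,0,-0.07,-0.003,-0.04,50],[0,0,0,-0.12,-0.006,-0.069,50],[0,0,0,-0.17,-0.008,-0.098,50],[0,0,0,-0.22,-0.011,-0.127,50],[0,0,0,-0.26,-0.013,-0.15,50],[0,0,0,-0.3,-0.015,-0.173,50],[0,0,0,-0.32,-0.016,-0.185,50],[0,0,0,-0.329,-0.016,-0.19,50],[0,0,0,-0.329,-0.016,-0.19,50]]'
python3 - <<'E'
from h import *
shot("wrist","pics/w11.png")
E
cat > chk.py <<'E'
from al import *
y=.0495;cs,sn=np.cos(y),np.sin(y);c,s=np.cos(np.pi/6),.5
D=np.array([[c*cs,-sn,-s*cs],[c*sn,cs,-s*sn],[s,0,c]])
print("TCP deck",np.round(D.T@(o["tool_pos"]-[489.6,-28.2,85]),1),"F deck",np.round(D.T@o["ft_force"],1),o["moment"].round(2))
for u in(300,318,336):
    e=np.where(np.diff(om[:140,u].astype(int)))[0]; print(u,e,[TT(u,t+.5,-13.2) for t in e])
E
python3 chk.py pics/w11.png
```

```text
clock: 25.9
tool_pos: [489.8, -28.7, 91.1]
orientation: [-179.9, 30.1, -177.1]
ft_force: [-0.5, -0.4, 5.5]
finger_gap: 57.6
finger_force: 45.0
TCP deck [ 3.2 -0.4  5.2] F deck [ 3.1 -0.7  5.4] [ 0.05 -0.21 -0.05]
300 [ 60 122] [array([96. , -6.7]), array([68.4, -7.1])]
318 [ 60 122 135 136] [array([96. ,  1.4]), array([68.4,  1.4]), array([62.3,  1.4]), array([61.8,  1.4])]
336 [ 60 122 134 135] [array([96. ,  9.6]), array([68.4, 10. ]), array([62.8, 10.1]), array([62.3, 10.1])]
```

```bash
python3 -m jog '[[0,0,0,-0.01,0,-0.006,50],[0,0,0,-0.02,-0.001,-0.012,50],[0,0,0,-0.03,-0.001,-0.017,50],[0,0,0,-0.04,-0.002,-0.023,50],[0,0,0,-0.05,-0.002,-0.029,50],[0,0,0,-0.06,-0.003,-0.035,50],[0,0,0,-0.069,-0.003,-0.04,50],[0,0,0,-0.069,-0.003,-0.04,50],[0,0,0,-0.069,-0.003,-0.04,50],[0,0,0,-0.069,-0.003,-0.04,50]]'; python3 -c "
from h import *
shot('wrist','pics/w12.png')"; python3 chk.py pics/w12.png
```

```text
clock: 26.95
tool_pos: [486.5, -28.8, 89.3]
orientation: [-179.9, 30.1, -177.1]
ft_force: [0.4, 0.1, 6.3]
finger_gap: 57.6
finger_force: 45.0
TCP deck [-0.5 -0.5  5.2] F deck [ 3.4 -0.2  4.6] [ 0.09 -0.32  0.  ]
300 [ 69 123] [array([92.1, -6.8]), array([68. , -7.1])]
318 [ 69 123 135 136] [array([92.1,  1.4]), array([68. ,  1.5]), array([62.3,  1.5]), array([61.9,  1.5])]
336 [ 69 123] [array([92.2,  9.6]), array([68., 10.])]
```

```bash
python3 -m jog '[[0,0,0,-0.008,0,-0.005,50],[0,0,0,-0.016,-0.001,-0.009,50],[0,0,0,-0.024,-0.001,-0.014,50],[0,0,0,-0.032,-0.002,-0.018,50],[0,0,0,-0.035,-0.002,-0.02,50],[0,0,0,-0.035,-0.002,-0.02,50],[0,0,0,-0.035,-0.002,-0.02,50],[0,0,0,-0.035,-0.002,-0.02,50],[0,0,0,-0.035,-0.002,-0.02,50],[0,0,0,-0.035,-0.002,-0.02,50]]'; python3 -c "
from h import *
shot('wrist','pics/w13.png')"; python3 chk.py pics/w13.png
```

```text
clock: 28.0
tool_pos: [486.4, -29.0, 89.3]
orientation: [-179.9, 30.3, -177.2]
ft_force: [10.8, 4.5, 3.9]
finger_gap: 57.8
finger_force: 45.0
TCP deck [-0.6 -0.6  5.3] F deck [12.2  4.9 -2.1] [ 0.78 -1.61  0.17]
300 [ 69 123] [array([92.1, -6.8]), array([68. , -7.1])]
318 [ 69 123 135 136] [array([92.1,  1.4]), array([68. ,  1.5]), array([62.3,  1.5]), array([61.9,  1.5])]
336 [ 69 123 135 136] [array([92.1,  9.6]), array([68., 10.]), array([62.3, 10.1]), array([61.9, 10.1])]
```

Firm contact with the lip at 12 N, and the tray end has stopped. Easing off, releasing, then backing out along the deck normal.

```bash
python3 -m jog '[[0,0,0,0.01,0,0.006,50],[0,0,0,0.02,0.001,0.012,50],[0,0,0,0.02,0.001,0.012,60],[0,0,0,0.02,0.001,0.012,62],[0,0,0,0.02,0.001,0.012,66],[0,0,0,0.02,0.001,0.012,72],[0,0,0,0.02,0.001,0.012,80],[0,0,0,0.02,0.001,0.012,85],[0,0,0,0.02,0.001,0.012,85],[0,0,0,0.02,0.001,0.012,85]]' && python3 -c "
from h import *
shot('wrist','pics/w14.png')"; python3 chk.py pics/w14.png; python3 -m jog '[[0,0,0,-0.03,0,0.052,85],[0,0,0,-0.1,-0.005,0.173,85],[0,0,0,-0.2,-0.01,0.346,85],[0,0,0,-0.35,-0.018,0.606,85],[0,0,0,-0.5,-0.025,0.866,85],[0,0,0,-0.7,-0.035,1.21,85],[0,0,0,-0.9,-0.045,1.56,85],[0,0,0,-1.1,-0.055,1.9,85],[0,0,0,-1.2,-0.06,2.08,85],[0,0,0,-1.2,-0.06,2.08,85]]'; python3 -c "
from h import *
shot('wrist','pics/w15.png')"; python3 - pics/w15.png <<'E'
from al import *
y=.0495;cs,sn=np.cos(y),np.sin(y);c,s=np.cos(np.pi/6),.5
D=np.array([[c*cs,-sn,-s*cs],[c*sn,cs,-s*sn],[s,0,c]]); t=D.T@(o["tool_pos"]-[489.6,-28.2,85]); print(t.round(1))
def dk(u,v,h):  # pixel -> deck xy at deck height h
    C,d=ray(p,u,v); C=D.T@(C-[489.6,-28.2,85]); d=D.T@d; return np.round(C+d*(h-C[2])/d[2],1)[:2]
g=cv2.GaussianBlur(im.astype(np.float32),(3,3),0).sum(2)
B=blob(om.astype(np.uint8),200,0,440,300); print("lip px",B.min(0),B.max(0),"deck",dk(*B.min(0),18),dk(*B.max(0),18))
for u in(310,318,326): print(u,[(v,int(g[v,u])) for v in range(int(B[:,1].max())-2,400,4)])
v=int(B[:,1].max())+30; print(v,[(u,int(g[v,u])) for u in range(250,390,3)])
E
```

```text
clock: 29.05
tool_pos: [485.0, -28.3, 88.1]
orientation: [-180.0, 30.0, -177.1]
ft_force: [0.8, 0.5, -0.2]
finger_gap: 85.2
finger_force: 0.0
TCP deck [-2.4  0.1  5. ] F deck [ 0.3 -0.  -0.9] [-0.02  0.23  0.03]
300 [ 73 127] [array([90.4, -6.8]), array([66.1, -7.1])]
318 [ 73 127] [array([90.4,  1.4]), array([66.1,  1.4])]
336 [ 73 127] [array([90.4,  9.6]), array([66.1, 10. ])]
clock: 30.1
tool_pos: [425.0, -32.0, 193.9]
orientation: [-179.8, 30.2, -177.1]
ft_force: [0.5, 0.1, 0.0]
finger_gap: 85.2
finger_force: 0.0
[ -2.   -0.4 125.9]
lip px [279.  87.] [358. 117.] deck [-93.4 -31.5] [-69.3  34.6]
310 [(115, 235), (119, 124), (123, 134), (127, 246), (131, 238), (135, 238), (139, 239), (143, 239), (147, 240), (151, 240), (155, 251), (159, 357), (163, 404), (167, 405), (171, 405), (175, 406), (179, 407), (183, 408), (187, 408), (191, 407), (195, 408), (199, 410), (203, 411), (207, 411), (211, 411), (215, 411), (219, 412), (223, 412), (227, 413), (231, 414), (235, 413), (239, 413), (243, 413), (247, 412), (251, 413), (255, 412), (259, 412), (263, 425), (267, 650), (271, 648), (275, 6
[... 1968 characters left out ...]
07), (359, 196), (363, 145), (367, 143), (371, 142), (375, 139), (379, 137), (383, 89), (387, 65), (391, 61), (395, 60), (399, 55)]
147 [(250, 569), (253, 570), (256, 569), (259, 569), (262, 569), (265, 570), (268, 570), (271, 569), (274, 555), (277, 670), (280, 621), (283, 361), (286, 205), (289, 180), (292, 160), (295, 322), (298, 410), (301, 409), (304, 406), (307, 283), (310, 240), (313, 238), (316, 237), (319, 235), (322, 235), (325, 235), (328, 305), (331, 388), (334, 390), (337, 390), (340, 387), (343, 335), (346, 129), (349, 119), (352, 163), (355, 298), (358, 423), (361, 588), (364, 348), (367, 329), (370, 330), (373, 331), (376, 332), (379, 332), (382, 333), (385, 333), (388, 338)]
```

```bash
python3 -c "
from h import *
shot('wrist','pics/w16.png')"; python3 - pics/w16.png <<'E'
from al import *
y=.0495;cs,sn=np.cos(y),np.sin(y);c,s=np.cos(np.pi/6),.5
D=np.array([[c*cs,-sn,-s*cs],[c*sn,cs,-s*sn],[s,0,c]])
def dk(u,v,h):
    C,d=ray(p,u,v); C=D.T@(C-[489.6,-28.2,85]); d=D.T@d; return np.round(C+d*(h-C[2])/d[2],1)[:2]
g=cv2.GaussianBlur(im.astype(np.float32),(3,3),0).sum(2)
def edge(prof,a): d=np.abs(np.gradient(prof)); return a+(d*d*np.arange(len(d))).sum()/(d*d).sum()
f=lambda u:edge(g[121:131,u],121); k=lambda u:edge(g[259:270,u],259)
for u in(302,318,334): print("stone x ends",dk(u,f(u),44),dk(u,k(u),44),"  lip/tray gap: orange end",dk(u,np.where(om[:200,u])[0].max()+.5,22))
for v in(140,180,220,250):
    print("row",v,"stone y",dk(edge(g[v,291:300],291),v,44),dk(edge(g[v,340:350],340),v,44),"tray y",dk(edge(g[v,279:289],279),v,22),dk(edge(g[v,349:360],349),v,22))
print("mid-stand tray/guide check",ctrl.get_obs()["ft_force"].round(1))
E
```

```text
stone x ends [-62.9 -11.1] [ 55.1 -12.5]   lip/tray gap: orange end [-69.5 -12.1]
stone x ends [-63.6   1.3] [55.   1.4]   lip/tray gap: orange end [-69.5   1.2]
stone x ends [-63.7  13.6] [54.9 15.4]   lip/tray gap: orange end [-69.5  14.5]
row 140 stone y [-53.1 -17.3] [-53.1  21.4] tray y [-50.9 -29.4] [-51.   31.8]
row 180 stone y [-21.2 -17.2] [-21.3  21.6] tray y [-16.1 -27.2] [-16.2  31.3]
row 220 stone y [ 13.  -17.3] [12.9 24.2] tray y [ 21.1 -27. ] [21.  30.1]
row 250 stone y [ 40.4 -17.1] [40.3 22.3] tray y [ 51.  -29.5] [50.8 33.1]
mid-stand tray/guide check [-0.   0.1 -1.1]
```

Stone and tray measure flat, square and up against the lip. The stone is at most about 2.5 mm off centre in its pocket, and the robot is clear.

```bash
python3 -c "
from station import ctrl
print(ctrl.sign_off())"
```

```text
the job is handed in; nothing more can be done
None
```

I set the stone in the carrier, lifted the two together, slid the carrier down the stand until it was hard against the lip, let go and handed the job in at about 30 s; sign-off returned no verdict.

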